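# Feel which slide boxes are full and rack them

## Robot

A 6-joint arm with a two-finger parallel gripper is mounted at the origin on the work surface. World frame = base frame: x ahead of the robot, y to its left, z up, the work surface at z = 0. Lengths are in m, angles in rad, forces in N, time in s.
With the tool pointing down it reaches from about 0.3 to 0.875 m from the base axis. Payload 6.4 kg.
Tool frame: the origin (TCP) lies at the very end of the fingers, on their centre line; the grasp point (between the pads) lies 19 mm behind it; z points along the fingers, y is the line along which they close (so a half turn about z gives the same grasp; the last joint's range is limited). The gripper opens to 85 mm and grips with 20 to 120 N. Pads are 22 mm wide; open, the fingers measure 114 mm over their backs; the gripper's body (76 mm by 85 mm) begins 54 mm behind the grasp point. The pads swing forward as they close: fully open they stand 13 mm farther back than shut.
Start: joints at [1.104, 0.181, 1.607, -0, 1.354, -0.206], TCP at [0.148, 0.556, 0.231] pointing down, gripper open.
Joint ranges: [-2.99, 2.99], [-0.89, 2.07], [0.3, 2.58], [-1.14, 4.28], [0, 2.63], [-3.12, 3.12]. Speed limits (rad/s): [2.57, 2.57, 3.01, 3.14, 3.14, 3.14].

## Interface

Orientations are given as a unit quaternion [w, x, y, z].
In Python, from bench import telemetry, camera, ctrl, spotter gives the robot as it stands.
- The arm moves only by the tool send_rows, never from a script. Its argument "series" is a list of rows, each a list of 3 entries, a list of its own where there are three numbers: the turn, a rotation vector about the world's x, y, z in degrees, then the shift along the world's x, y, z in mm, then the closure, from -1 (fully open) to 1 (shut), so that 0 is half open. In form: [[[rx, ry, rz], [dx, dy, dz], gripper], ...]. A call has 1 to 10 rows; each row is the pose to reach, as a shift and turn from the pose commanded when the call began; what a row does not reach only later rows make up. A row lasts 1/8 s, in which the tool goes at most 62.5 mm and 10.7 degrees, less where a joint would pass 70% of its speed; a pose out of reach is approached as far as the arm can. A call with a gripper value outside its range is refused whole. The fingers move at their own pace and stop on an object; the grip force is fixed at half the most. Time passes only in rows, so rows that repeat a pose let the fingers close. It gives the time, the measured TCP pose, the force, the opening and the grip force at its end, in the units of the state.
- telemetry.get_obs(): the state, without advancing time (a new reading comes with each control period).
- camera(name): name is "scene" or "top"; returns a dict with "pixels" (480x640x3 uint8, red, green, blue), "camera_matrix" (3x3 intrinsics, pixels), "xyz" and "orientation" of the camera in the world. Camera axes: x right, y up, looking along -z (the intrinsics and any distortion apply to the point x, -y, -z); pixel columns grow to the right and rows downward; lengths in m; the calibration is good to about 2 mm. A picture is of the moment at which its call begins. There is no depth.
- ctrl.hand_in(): hands the job in; it is judged then, once.
Trained networks look in the newest picture that a camera, given by its name, has taken for a name from the list of things; names that differ only in an ending like _2 or _b are one class to them, and where a whole thing is asked for, a point or a joint stands for the part that bears it (a point fixed in the world has none). Each returns a list of dicts, best first, with "conf" (0 to 1); they miss things now and then, are a little off and sometimes report something else, mostly with a low value. They report only what shows in the picture. A call takes as long as a camera call. They do not tell look-alikes from the thing itself.
- spotter.boxes_of(thing, camera): "xyz" ([x, y, z] in m, in world coordinates, good to about 4 mm: the middle of the surface that is visible of it).
- spotter.landmark_of(thing, camera): "xyz" ([x, y, z] in m, in world coordinates, good to about 4 mm: a listed point, or the origin of a listed thing).
The state is a dict: "time_s": time; "q": joint angles; "dq": joint speeds; "joint_efforts": joint torques, N m; "eef_pos": TCP position; "eef_rot": TCP orientation; "wrist_force": force on the tool from outside, world axes, zero at the start; "torque": the same for the moment, N m; "opening": opening from 0.0 (shut) to 1.0 (fully open); "grasp_force": force on a finger pad.
Only numpy, scipy, OpenCV 4.12 (cv2) and the standard library are available. Lean on these libraries where they do the work, as an engineer would, in place of code of your own. Each camera call takes 0.05 s, during which the arm holds its last target. There are 200 camera calls.

## Task

Three closed slide boxes that look alike stand drawn out in a lane rack. Working from the robot's own left to its right, feel each one's weight by lifting its handle end about a centimetre with the far end still on the mat, and set it down again. Slide every heavy (full) box gently along its lane fully home against the back stop, leave every light (empty) one where it stands, and do not disturb the glassware and tray around.

Things in the scene. Friction and masses are not known exactly. Their poses are not given: they have to be found in the camera images.
- mat: fixed thin grey bench mat, 500 x 580 mm, 3 mm thick (its top is 3 mm above the bench), under the rack and the boxes; origin: centre of its underside
- rack: fixed aluminium lane rack, no floor. Origin: on the mat at the inner face of its back stop, mid middle lane; x runs along the lanes, away from the robot, into the stop; z up. Stop: 45 mm high, x = 0 to +10 mm. Lanes centred at y = +94, 0, -94 mm, 86 mm wide, open towards the robot, between four walls 150 mm long (x = -150 to 0), 8 thick, 30 high
- box_left: closed grey plastic slide box, 150 (its x) x 80 x 45 mm high, on the mat in the lane on the robot's left (rack y = +94 mm), drawn out 55 to 100 mm; all three look alike. Origin: centre of underside; x points to the back stop (within 2 degrees). Full 0.68 to 0.88 kg, empty 0.21 to 0.27 kg; any may be full or empty, at least one is full. Sliding drag up to its own weight
- box_left_handle (a point): centre of the bail grip of box_left: a pale plastic sleeve, 12 mm thick, 54 mm long, that turns freely on a level steel bar along the box's y, 58 mm from the box's centre towards the robot, 75 mm above its underside, 24 mm clear above the lid. Lifting it with the far end on the mat takes 3.5 to 6 N when full, 1 to 2 N when empty
- box_left_tail (a point): middle of the lower far edge of box_left (the end towards the back stop); the box is home when this edge is at the stop, rack x = 0
- box_mid: closed grey plastic slide box, 150 (its x) x 80 x 45 mm high, on the mat in the lane in the middle (rack y = 0), drawn out 55 to 100 mm; all three look alike. Origin: centre of underside; x points to the back stop (within 2 degrees). Full 0.68 to 0.88 kg, empty 0.21 to 0.27 kg; any may be full or empty, at least one is full. Sliding drag up to its own weight
- box_mid_handle (a point): centre of the bail grip of box_mid: a pale plastic sleeve, 12 mm thick, 54 mm long, that turns freely on a level steel bar along the box's y, 58 mm from the box's centre towards the robot, 75 mm above its underside, 24 mm clear above the lid. Lifting it with the far end on the mat takes 3.5 to 6 N when full, 1 to 2 N when empty
- box_mid_tail (a point): middle of the lower far edge of box_mid (the end towards the back stop); the box is home when this edge is at the stop, rack x = 0
- box_right: closed grey plastic slide box, 150 (its x) x 80 x 45 mm high, on the mat in the lane on the robot's right (rack y = -94 mm), drawn out 55 to 100 mm; all three look alike. Origin: centre of underside; x points to the back stop (within 2 degrees). Full 0.68 to 0.88 kg, empty 0.21 to 0.27 kg; any may be full or empty, at least one is full. Sliding drag up to its own weight
- box_right_handle (a point): centre of the bail grip of box_right: a pale plastic sleeve, 12 mm thick, 54 mm long, that turns freely on a level steel bar along the box's y, 58 mm from the box's centre towards the robot, 75 mm above its underside, 24 mm clear above the lid. Lifting it with the far end on the mat takes 3.5 to 6 N when full, 1 to 2 N when empty
- box_right_tail (a point): middle of the lower far edge of box_right (the end towards the back stop); the box is home when this edge is at the stop, rack x = 0
- beaker: bystander: glass beaker, 72 mm wide, 95 mm high, origin under its centre
- reagent: bystander: amber reagent bottle, 64 mm wide, 140 mm high, origin under its centre
- tip_tray: bystander: open blue plastic tray, 120 x 85 x 50 mm, origin under its centre
Things that resemble listed ones, but are neither listed nor needed, are in the scene too. Leave any pink look-alike of the box_mid alone. What is shaped like the box_right but turquoise is not meant.

How it is judged:
By the outcome, as a careful person would: the job done as asked, in the order asked, and still so for the second after the job is handed in, with the robot touching nothing.
It also fails if it takes over 56 s, if anything falls off the work surface, if the arm or the gripper's body presses on something with over 40 N, if the wrist force passes 120 N, or if a joint passes its speed limit or range.

## Working session

There is one attempt and no reset: what is moved stays moved. The work goes in short steps, Python scripts to look and compute and a tool call to move; the robot and the scene stay as the last step left them, time stands still between calls to the robot, and variables do not carry over. Pictures are saved under pics/ and viewed, at most 10 in all, crops included, and the job is handed in when it is done.

Besides the shell and the picture viewer there is one more tool, called after "Call:" by a JSON object that holds its "op" and its "data", one argument or row to a line. send_rows: Moves the arm, as the interface text tells. Its arguments: {"type":"object","properties":{"series":{"type":"array","items":{"type":"array"}}},"required":["series"]}

```bash
mkdir -p pics; cat > a.py <<'E'
from bench import telemetry, camera, ctrl, spotter
import cv2, numpy as np
for c in ("top","scene"):
    im=camera(c); cv2.imwrite(f"pics/{c}0.png",im["pixels"][:,:,::-1])
    print(c,np.round(im["xyz"],3))
    for n in ["rack","box_left","box_left_handle","box_left_tail","box_mid_handle","box_mid_tail","box_right_handle","box_right_tail","beaker","reagent","tip_tray"]:
        print(n,[(round(d["conf"],2),np.round(d["xyz"],3).tolist()) for d in spotter.landmark_of(n,c)[:5]])
o=telemetry.get_obs();print(o["time_s"],o["eef_pos"],o["eef_rot"],o["wrist_force"])
E
python3 a.py
```

```text
top [ 0.341 -0.103  1.118]
rack [(0.77, [0.693, -0.004, 0.0])]
box_left [(0.72, [0.552, 0.067, 0.004])]
box_left_handle [(0.94, [0.491, 0.062, 0.074]), (0.39, [0.484, -0.037, 0.08])]
box_left_tail []
box_mid_handle [(0.84, [0.485, -0.039, 0.079]), (0.66, [0.234, -0.425, 0.072])]
box_mid_tail []
box_right_handle [(0.88, [0.392, -0.583, 0.072]), (0.66, [0.491, -0.13, 0.08])]
box_right_tail [(0.74, [0.518, -0.629, -0.002])]
beaker [(0.85, [0.526, 0.399, 0.002])]
reagent [(0.92, [0.647, -0.37, -0.001]), (0.46, [0.49, -0.129, 0.082]), (0.41, [0.494, 0.062, 0.074])]
tip_tray [(0.81, [0.495, -0.427, -0.004])]
scene [ 1.383 -0.838  0.803]
rack [(0.78, [0.695, -0.008, 0.001])]
box_left [(0.89, [0.551, 0.064, -0.001])]
box_left_handle [(0.79, [0.491, 0.062, 0.078])]
box_left_tail [(0.65, [0.626, 0.078, 0.006])]
box_mid_handle [(0.92, [0.235, -0.421, 0.075]), (0.79, [0.487, -0.033, 0.079])]
box_mid_tail [(0.96, [0.309, -0.316, -0.002])]
box_right_handle [(0.73, [0.489, -0.131, 0.079]), (0.59, [0.396, -0.584, 0.075])]
box_right_tail [(0.68, [0.624, -0.111, 0.004]), (0.58, [0.514, -0.633, 0.002])]
beaker [(0.82, [0.529, 0.397, -0.003])]
reagent [(0.95, [0.65, -0.371, 0.004])]
tip_tray [(0.83, [0.49, -0.429, -0.001])]
1.2 [0.14824795 0.55558325 0.23128891] [-6.80641576e-06  1.30027704e-01  9.91510361e-01  6.82873187e-06] [ 1.13641401 -0.14522959  1.24090331]
```

View pics/top0.png

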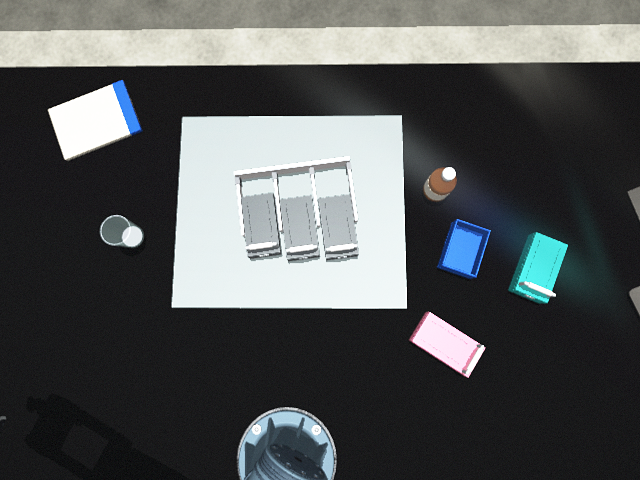

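View pics/scene0.png

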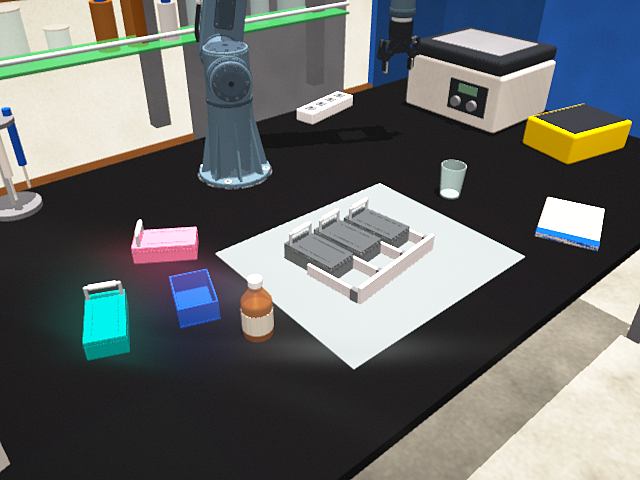

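The pictures show the three grey boxes in the rack on the mat. In the top view their grips are near (262,245), (302,248) and (342,246). The rack stop runs from (235,173) to (350,158), which puts the yaw at about 7°. The pink and turquoise look-alikes stand off to the right. I'll take an enlarged view for precise grip and rack corners.

```bash
cat > h.py <<'E'
from bench import telemetry, camera, ctrl, spotter
import cv2, numpy as np
from scipy.spatial.transform import Rotation as R
def rot(q): return R.from_quat([q[1],q[2],q[3],q[0]])
def onplane(im,uv,z):
    d=np.linalg.inv(im["camera_matrix"])@[uv[0],uv[1],1]; d=rot(im["orientation"]).apply([d[0],-d[1],-d[2]])
    p=np.array(im["xyz"]); return p+d*(z-p[2])/d[2]
def proj(im,P):
    p=rot(im["orientation"]).inv().apply(np.atleast_2d(P)-im["xyz"]); p=p*[1,-1,-1]
    u=p@np.array(im["camera_matrix"]).T; return u[:,:2]/u[:,2:]
def rackframe(x,y,yaw,P):
    return R.from_euler("z",yaw,degrees=True).apply(P)+[x,y,.003]
E
cat > b.py <<'E'
from h import *
im=camera("top"); g=im["pixels"][:,:,::-1]
c=cv2.resize(g[145:270,222:372],None,fx=5,fy=4.8,interpolation=cv2.INTER_CUBIC)
c=cv2.resize(g[148:268,222:372],None,fx=5,fy=5,interpolation=cv2.INTER_CUBIC)
def draw(P,col):
    q=(proj(im,P)-[222,148]+.5)*5; cv2.polylines(c,[q.astype(int)],True,col,1)
x,y,yaw=.694,-.006,7.4
draw(rackframe(x,y,yaw,[[0,-.145+.004,.045],[.01,-.141,.045],[.01,.141,.045],[0,.141,.045]]),(0,0,255))
for k in(-1,1): draw(rackframe(x,y,yaw,[[-.15,k*.137,.03],[0,k*.137,.03],[0,k*.145,.03],[-.15,k*.145,.03]]),(0,255,0))
a=np.radians(yaw);ex=np.array([np.cos(a),np.sin(a),0]);ey=np.array([-ex[1],ex[0],0])
for h in([.491,.062,.078],[.486,-.036,.078],[.490,-.131,.078]):
    h=np.array(h);draw([h-.027*ey-.006*ex,h-.027*ey+.006*ex,h+.027*ey+.006*ex,h+.027*ey-.006*ex],(255,0,255))
cv2.imwrite("pics/crop1.png",c)
E
python3 b.py
```

```text
(no output)
```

View pics/crop1.png

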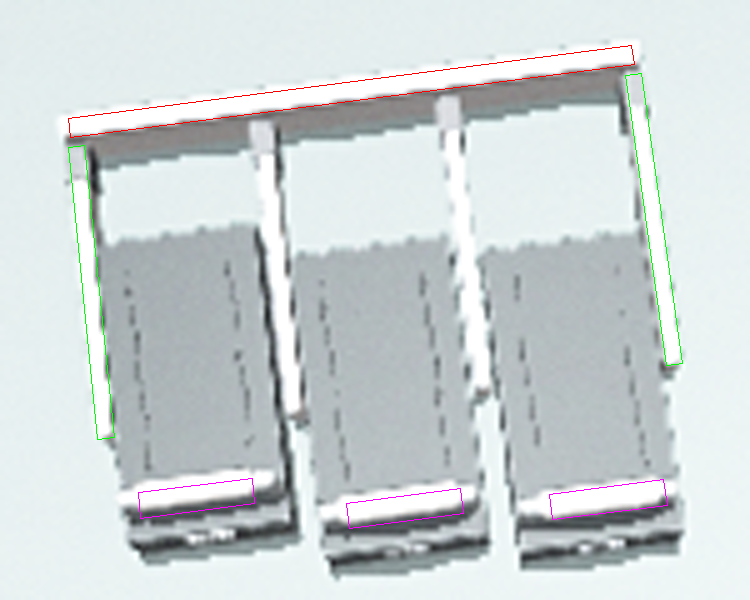

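The overlay fits. The rack origin is at about (0.694, -0.006) with yaw 7.3°. The grips sit at crop pixels (200,490), (402,508) and (597,500), which gives (0.494, 0.060), (0.486, -0.035) and (0.490, -0.126). Next I approach above the left box.

Call:
{"op": "send_rows", "data": {
  "series": [
    [[0,0,-7],[35,-50,0],0],
    [[0,0,-14],[70,-100,0],0],
    [[0,0,-21],[105,-150,0],0],
    [[0,0,-28],[140,-200,0],0],
    [[0,0,-35],[175,-250,0],0],
    [[0,0,-42],[210,-300,0],0],
    [[0,0,-49],[245,-350,0],0],
    [[0,0,-56],[280,-400,0],0],
    [[0,0,-62],[315,-450,-20],0],
    [[0,0,-67.6],[346,-496,-60],0]
  ]
}}

```text
time_s: 2.5
eef_pos: [0.4935, 0.0624, 0.1769]
eef_rot: [0.002, 0.661, 0.75, 0.002]
wrist_force: [0.4, 1.2, 0.4]
opening: 0.497
grasp_force: 0.0
```

Call:
{"op": "send_rows", "data": {
  "series": [
    [[0,0,0],[0,0,0],0],
    [[0,0,0],[0,0,0],0]
  ]
}}

```text
time_s: 2.75
eef_pos: [0.4906, 0.0649, 0.1757]
eef_rot: [-0.0, 0.66, 0.752, -0.0]
wrist_force: [0.0, 0.7, -0.2]
opening: 0.503
grasp_force: 0.0
```

Call:
{"op": "send_rows", "data": {
  "series": [
    [[0,0,0],[3.4,-5,-30],0],
    [[0,0,0],[3.4,-5,-60],0],
    [[0,0,0],[3.4,-5,-85],0],
    [[0,0,0],[3.4,-5,-105],0],
    [[0,0,0],[3.4,-5,-115],0],
    [[0,0,0],[3.4,-5,-115],0]
  ]
}}

```text
time_s: 3.5
eef_pos: [0.4941, 0.0605, 0.061]
eef_rot: [0.0, 0.659, 0.752, 0.0]
wrist_force: [0.3, -0.2, 0.1]
opening: 0.499
grasp_force: 0.0
```

```bash
cat > c.py <<'E'
from h import *
import sys
o=telemetry.get_obs();print(o["time_s"],np.round(o["eef_pos"],4),np.round(o["wrist_force"],2))
im=camera("scene"); u=proj(im,o["eef_pos"])[0].astype(int)
g=im["pixels"][u[1]-60:u[1]+60,u[0]-80:u[0]+80,::-1]
cv2.imwrite(f"pics/{sys.argv[1]}.png",cv2.resize(g,None,fx=5,fy=5,interpolation=cv2.INTER_CUBIC))
E
python3 c.py left
```

```text
3.5 [0.4941 0.0605 0.061 ] [ 0.28 -0.18  0.1 ]
```

View pics/left.png

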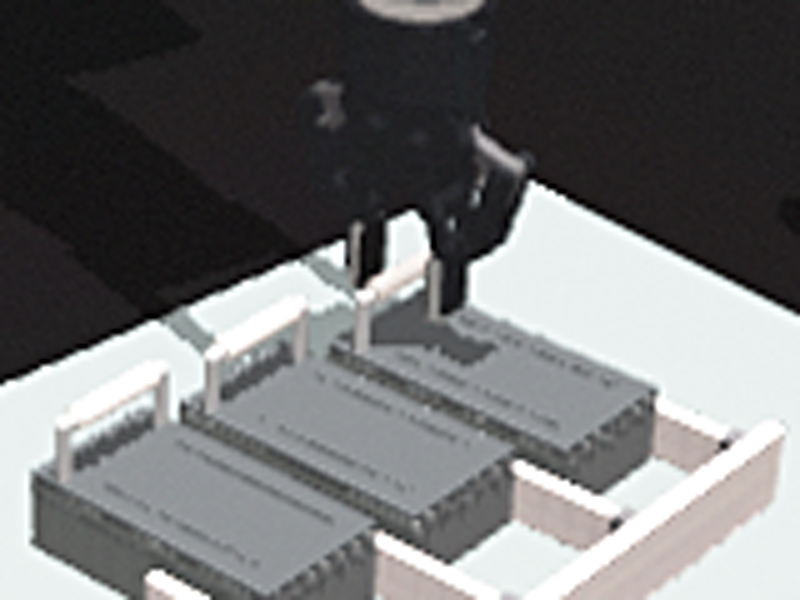

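The left grip, around (400,275), lies between the fingers. I'll close on it.

Call:
{"op": "send_rows", "data": {
  "series": [
    [[0,0,0],[0,0,0],0.3],
    [[0,0,0],[0,0,0],0.45],
    [[0,0,0],[0,0,0],0.6],
    [[0,0,0],[0,0,0],0.8],
    [[0,0,0],[0,0,0],1],
    [[0,0,0],[0,0,0],1]
  ]
}}

```text
time_s: 4.3
eef_pos: [0.4943, 0.0596, 0.0609]
eef_rot: [0.0, 0.66, 0.752, -0.0]
wrist_force: [-2.4, -1.1, 5.2]
opening: 0.116
grasp_force: 58.7
```

Call:
{"op": "send_rows", "data": {
  "series": [
    [[0,0,0],[0.8,0.1,1.5],1],
    [[0,0,0],[1.7,0.2,3],1],
    [[0,0,0],[2.8,0.3,5],1],
    [[0,0,0],[3.9,0.5,7],1],
    [[0,0,0],[5,0.6,9],1],
    [[0,0,0],[5.5,0.7,10],1],
    [[0,0,0],[5.5,0.7,10],1],
    [[0,0,0],[5.5,0.7,10],1],
    [[0,0,0],[5.5,0.7,10],1]
  ]
}}

```text
time_s: 5.42
eef_pos: [0.4997, 0.0604, 0.0706]
eef_rot: [-0.0, 0.66, 0.752, -0.0]
wrist_force: [0.8, -0.3, -4.8]
opening: 0.116
grasp_force: 58.4
```

```bash
cat > f.py <<'E'
from h import *
F=[]
for i in range(5):
    camera("top"); o=telemetry.get_obs(); F.append(np.r_[o["wrist_force"],o["torque"]])
print(o["time_s"],np.round(o["eef_pos"],4),np.round(np.mean(F,0),2),np.round(np.std(F,0),2))
E
python3 f.py
```

```text
5.675 [0.4997 0.0604 0.0706] [ 1.22  0.34 -5.13  0.06 -0.2   0.02] [0.44 0.57 0.4  0.03 0.02 0.03]
```

The reading is −5.1 N, so the left box is full. I set it down and start sliding it.

Call:
{"op": "send_rows", "data": {
  "series": [
    [[0,0,0],[-1.1,-0.1,-2],1],
    [[0,0,0],[-2.2,-0.3,-4],1],
    [[0,0,0],[-3.3,-0.4,-6],1],
    [[0,0,0],[-4.4,-0.5,-8],1],
    [[0,0,0],[-5.2,-0.6,-9.5],1],
    [[0,0,0],[-5.2,-0.6,-9.5],1],
    [[0,0,0],[-5.2,-0.6,-9.5],1]
  ]
}}

```text
time_s: 6.55
eef_pos: [0.4944, 0.0598, 0.0611]
eef_rot: [-0.0, 0.66, 0.752, -0.0]
wrist_force: [-2.8, -0.9, -2.4]
opening: 0.12
grasp_force: 58.5
```

Call:
{"op": "send_rows", "data": {
  "series": [
    [[0,0,0],[2,0.3,0],1],
    [[0,0,0],[5,0.7,0],1],
    [[0,0,0],[9,1.2,0],1],
    [[0,0,0],[13,1.7,0],1],
    [[0,0,0],[17,2.2,0],1],
    [[0,0,0],[21,2.8,0],1],
    [[0,0,0],[25,3.3,0],1],
    [[0,0,0],[29,3.8,0],1],
    [[0,0,0],[33,4.3,0],1],
    [[0,0,0],[37,4.8,0],1]
  ]
}}

```text
time_s: 7.8
eef_pos: [0.5317, 0.0646, 0.0611]
eef_rot: [-0.0, 0.66, 0.752, -0.0]
wrist_force: [-2.6, -1.2, -2.6]
opening: 0.114
grasp_force: 58.5
```

Call:
{"op": "send_rows", "data": {
  "series": [
    [[0,0,0],[3,0.4,0],1],
    [[0,0,0],[6,0.8,0],1],
    [[0,0,0],[9,1.2,0],1],
    [[0,0,0],[11,1.4,0],1],
    [[0,0,0],[12.5,1.6,0],1],
    [[0,0,0],[14,1.8,0],1],
    [[0,0,0],[15,2,0],1]
  ]
}}

```text
time_s: 8.68
eef_pos: [0.5466, 0.0666, 0.0612]
eef_rot: [0.0, 0.66, 0.752, -0.0]
wrist_force: [-2.6, -0.3, -2.8]
opening: 0.113
grasp_force: 58.5
```

Call:
{"op": "send_rows", "data": {
  "series": [
    [[0,0,0],[1,0.1,0],1],
    [[0,0,0],[2,0.3,0],1],
    [[0,0,0],[2,0.3,0],1]
  ]
}}

```text
time_s: 9.05
eef_pos: [0.5487, 0.0669, 0.0612]
eef_rot: [0.0, 0.66, 0.752, 0.0]
wrist_force: [-2.4, -0.7, -3.2]
opening: 0.121
grasp_force: 58.5
```

Call:
{"op": "send_rows", "data": {
  "series": [
    [[0,0,0],[1,0.1,0],1],
    [[0,0,0],[2,0.3,0],1],
    [[0,0,0],[2,0.3,0],1]
  ]
}}

```text
time_s: 9.43
eef_pos: [0.5503, 0.0672, 0.0611]
eef_rot: [-0.0, 0.66, 0.752, -0.0]
wrist_force: [-3.7, -0.6, -1.4]
opening: 0.116
grasp_force: 58.6
```

Call:
{"op": "send_rows", "data": {
  "series": [
    [[0,0,0],[0.7,0.1,0],1],
    [[0,0,0],[1.4,0.2,0],1],
    [[0,0,0],[1.4,0.2,0],1]
  ]
}}

```text
time_s: 9.8
eef_pos: [0.5503, 0.0673, 0.061]
eef_rot: [-0.001, 0.66, 0.752, -0.001]
wrist_force: [-9.4, -1.2, 3.1]
opening: 0.116
grasp_force: 59.2
```

```bash
python3 f.py; python3 - <<'E'
from h import *
im=camera("scene"); cv2.imwrite("pics/l2.png",cv2.resize(im["pixels"][180:310,270:450,::-1],None,fx=4.4,fy=4.4,interpolation=cv2.INTER_CUBIC))
E
```

```text
10.05 [0.5503 0.0673 0.061 ] [-9.33 -1.72  2.72 -0.25  1.45 -0.02] [0.13 0.35 0.71 0.02 0.02 0.02]
```

View pics/l2.png

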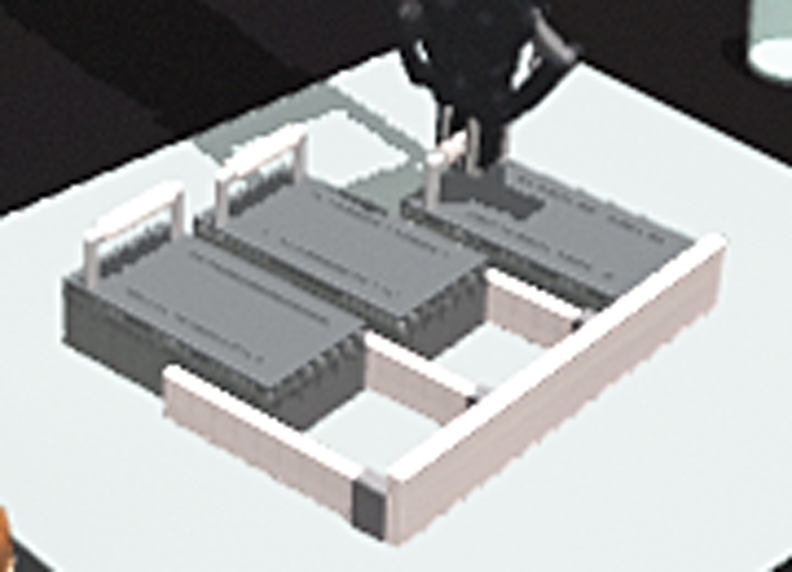

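The left box is against the stop (force 9 N, no further motion). I relax the push, release and rise.

Call:
{"op": "send_rows", "data": {
  "series": [
    [[0,0,0],[-1,-0.1,0],1],
    [[0,0,0],[-1.2,-0.1,0],0.7],
    [[0,0,0],[-1.2,-0.1,0],0.4],
    [[0,0,0],[-1.2,-0.1,0],0],
    [[0,0,0],[-1.2,-0.1,0],0],
    [[0,0,0],[-1.2,-0.1,20],0],
    [[0,0,0],[-1.2,-0.1,50],0],
    [[0,0,0],[-1.2,-0.1,60],0],
    [[0,0,0],[-1.2,-0.1,60],0]
  ]
}}

```text
time_s: 11.22
eef_pos: [0.5513, 0.0672, 0.1217]
eef_rot: [0.001, 0.66, 0.752, 0.001]
wrist_force: [0.1, -0.2, 0.2]
opening: 0.502
grasp_force: 0.0
```

```bash
python3 - <<'E'
from h import *
for c in("top","scene"):
    im=camera(c)
    for n in ["box_left_handle","box_mid_handle","box_right_handle","box_left_tail"]:
        print(c,n,[(round(d["conf"],2),np.round(d["xyz"],3).tolist()) for d in spotter.landmark_of(n,c)[:5]])
o=telemetry.get_obs();print(o["time_s"],o["eef_pos"])
E
```

```text
top box_left_handle [(0.94, [0.547, 0.07, 0.072])]
top box_mid_handle [(0.77, [0.235, -0.428, 0.075]), (0.73, [0.488, -0.037, 0.08])]
top box_right_handle [(0.7, [0.393, -0.585, 0.073]), (0.63, [0.491, -0.13, 0.078])]
top box_left_tail []
scene box_left_handle [(0.71, [0.548, 0.07, 0.077])]
scene box_mid_handle [(0.82, [0.488, -0.033, 0.081]), (0.77, [0.234, -0.424, 0.077]), (0.34, [0.531, 0.394, -0.002])]
scene box_right_handle [(0.88, [0.396, -0.582, 0.071]), (0.56, [0.492, -0.128, 0.08])]
scene box_left_tail [(0.76, [0.685, 0.089, 0.006])]
11.725 [0.55054367 0.06730492 0.12080284]
```

Call:
{"op": "send_rows", "data": {
  "series": [
    [[0,0,0],[-20,-30,5],0],
    [[0,0,0],[-42,-66,5],0],
    [[0,0,0],[-60,-98,5],0],
    [[0,0,0],[-63.5,-102.5,0],0],
    [[0,0,0],[-63.5,-102.5,0],0],
    [[0,0,0],[-63.5,-102.5,-25],0],
    [[0,0,0],[-63.5,-102.5,-45],0],
    [[0,0,0],[-63.5,-102.5,-57],0],
    [[0,0,0],[-63.5,-102.5,-59.5],0],
    [[0,0,0],[-63.5,-102.5,-59.5],0]
  ]
}}

```text
time_s: 12.98
eef_pos: [0.4877, -0.035, 0.062]
eef_rot: [0.0, 0.659, 0.752, 0.0]
wrist_force: [0.3, 0.5, 0.4]
opening: 0.499
grasp_force: 0.0
```

Call:
{"op": "send_rows", "data": {
  "series": [
    [[0,0,0],[0,0,0],0.3],
    [[0,0,0],[0,0,0],0.45],
    [[0,0,0],[0,0,0],0.6],
    [[0,0,0],[0,0,0],0.8],
    [[0,0,0],[0,0,0],1],
    [[0,0,0],[0,0,0],1]
  ]
}}

```text
time_s: 13.72
eef_pos: [0.4873, -0.0353, 0.062]
eef_rot: [0.0, 0.66, 0.752, -0.0]
wrist_force: [-2.8, 0.3, 5.6]
opening: 0.117
grasp_force: 58.7
```

Call:
{"op": "send_rows", "data": {
  "series": [
    [[0,0,0],[0.8,0.1,1.5],1],
    [[0,0,0],[1.7,0.2,3],1],
    [[0,0,0],[2.8,0.3,5],1],
    [[0,0,0],[3.9,0.5,7],1],
    [[0,0,0],[5,0.6,9],1],
    [[0,0,0],[5.5,0.7,10],1],
    [[0,0,0],[5.5,0.7,10],1],
    [[0,0,0],[5.5,0.7,10],1],
    [[0,0,0],[5.5,0.7,10],1]
  ]
}}

```text
time_s: 14.85
eef_pos: [0.4927, -0.0345, 0.0716]
eef_rot: [0.0, 0.66, 0.752, 0.0]
wrist_force: [0.7, -0.4, -5.8]
opening: 0.118
grasp_force: 58.4
```

```bash
python3 f.py
```

```text
15.1 [ 0.4927 -0.0345  0.0716] [ 1.06  0.24 -5.17  0.07 -0.2   0.07] [0.63 0.5  0.46 0.03 0.03 0.03]
```

Also full. Set it down and slide.

Call:
{"op": "send_rows", "data": {
  "series": [
    [[0,0,0],[-1.1,-0.1,-2],1],
    [[0,0,0],[-2.2,-0.3,-4],1],
    [[0,0,0],[-3.3,-0.4,-6],1],
    [[0,0,0],[-4.4,-0.5,-8],1],
    [[0,0,0],[-5.4,-0.7,-9.7],1],
    [[0,0,0],[-5.4,-0.7,-9.7],1],
    [[0,0,0],[-5.4,-0.7,-9.7],1]
  ]
}}

```text
time_s: 15.98
eef_pos: [0.4871, -0.0352, 0.0621]
eef_rot: [-0.0, 0.66, 0.752, -0.0]
wrist_force: [-5.2, 0.3, 2.1]
opening: 0.118
grasp_force: 59.1
```

Call:
{"op": "send_rows", "data": {
  "series": [
    [[0,0,0],[2,0.3,0],1],
    [[0,0,0],[5,0.7,0],1],
    [[0,0,0],[9,1.2,0],1],
    [[0,0,0],[13,1.7,0],1],
    [[0,0,0],[17,2.2,0],1],
    [[0,0,0],[21,2.8,0],1],
    [[0,0,0],[25,3.3,0],1],
    [[0,0,0],[29,3.8,0],1],
    [[0,0,0],[33,4.3,0],1],
    [[0,0,0],[37,4.8,0],1]
  ]
}}

```text
time_s: 17.23
eef_pos: [0.5241, -0.0306, 0.0621]
eef_rot: [-0.0, 0.66, 0.752, -0.0]
wrist_force: [-6.4, -1.4, 1.7]
opening: 0.112
grasp_force: 59.2
```

Call:
{"op": "send_rows", "data": {
  "series": [
    [[0,0,0],[4,0.5,0],1],
    [[0,0,0],[8,1,0],1],
    [[0,0,0],[12,1.5,0],1],
    [[0,0,0],[16,2,0],1],
    [[0,0,0],[20,2.6,0],1],
    [[0,0,0],[24,3.1,0],1],
    [[0,0,0],[27,3.5,0],1],
    [[0,0,0],[29,3.8,0],1],
    [[0,0,0],[31,4,0],1],
    [[0,0,0],[32,4.1,0],1]
  ]
}}

```text
time_s: 18.48
eef_pos: [0.5561, -0.0265, 0.0621]
eef_rot: [-0.0, 0.66, 0.752, -0.0]
wrist_force: [-6.3, -0.6, 3.1]
opening: 0.117
grasp_force: 59.2
```

Call:
{"op": "send_rows", "data": {
  "series": [
    [[0,0,0],[1,0.1,0],1],
    [[0,0,0],[2,0.3,0],1],
    [[0,0,0],[3,0.4,0],1],
    [[0,0,0],[4,0.5,0],1],
    [[0,0,0],[4,0.5,0],1]
  ]
}}

```text
time_s: 19.1
eef_pos: [0.5602, -0.026, 0.0621]
eef_rot: [-0.0, 0.66, 0.752, -0.0]
wrist_force: [-4.9, -0.8, 2.0]
opening: 0.113
grasp_force: 59.1
```

Call:
{"op": "send_rows", "data": {
  "series": [
    [[0,0,0],[0.7,0.1,0],1],
    [[0,0,0],[1.4,0.2,0],1],
    [[0,0,0],[2,0.3,0],1],
    [[0,0,0],[2,0.3,0],1]
  ]
}}

```text
time_s: 19.6
eef_pos: [0.5621, -0.0257, 0.0621]
eef_rot: [-0.0, 0.66, 0.752, -0.0]
wrist_force: [-4.9, -1.4, 2.3]
opening: 0.116
grasp_force: 59.1
```

Call:
{"op": "send_rows", "data": {
  "series": [
    [[0,0,0],[0.7,0.1,0],1],
    [[0,0,0],[1.4,0.2,0],1],
    [[0,0,0],[1.4,0.2,0],1]
  ]
}}

```text
time_s: 19.98
eef_pos: [0.5624, -0.0256, 0.062]
eef_rot: [-0.001, 0.66, 0.752, -0.001]
wrist_force: [-9.9, -2.3, 5.5]
opening: 0.115
grasp_force: 59.6
```

The mid box stalled at x = 0.5624, where the stop was expected (0.5623). Release and go to the right box.

Call:
{"op": "send_rows", "data": {
  "series": [
    [[0,0,0],[-1,-0.1,0],1],
    [[0,0,0],[-1.2,-0.1,0],0.7],
    [[0,0,0],[-1.2,-0.1,0],0.4],
    [[0,0,0],[-1.2,-0.1,0],0],
    [[0,0,0],[-1.2,-0.1,0],0],
    [[0,0,0],[-1.2,-0.1,20],0],
    [[0,0,0],[-1.2,-0.1,50],0],
    [[0,0,0],[-1.2,-0.1,60],0],
    [[0,0,0],[-1.2,-0.1,60],0]
  ]
}}

```text
time_s: 21.1
eef_pos: [0.563, -0.0255, 0.1224]
eef_rot: [0.001, 0.66, 0.752, 0.0]
wrist_force: [0.2, 0.6, -1.0]
opening: 0.503
grasp_force: 0.0
```

Call:
{"op": "send_rows", "data": {
  "series": [
    [[0,0,0],[-23,-33,0],0],
    [[0,0,0],[-46,-68,0],0],
    [[0,0,0],[-66,-95,0],0],
    [[0,0,0],[-71.5,-101.5,0],0],
    [[0,0,0],[-71.5,-101.5,0],0],
    [[0,0,0],[-71.5,-101.5,-5],0]
  ]
}}

```text
time_s: 21.85
eef_pos: [0.4917, -0.1263, 0.1168]
eef_rot: [0.0, 0.659, 0.752, 0.0]
wrist_force: [0.7, -0.4, 0.1]
opening: 0.498
grasp_force: 0.0
```

```bash
python3 c.py right
```

```text
21.85 [ 0.4917 -0.1263  0.1168] [ 0.65 -0.37  0.1 ]
```

View pics/right.png

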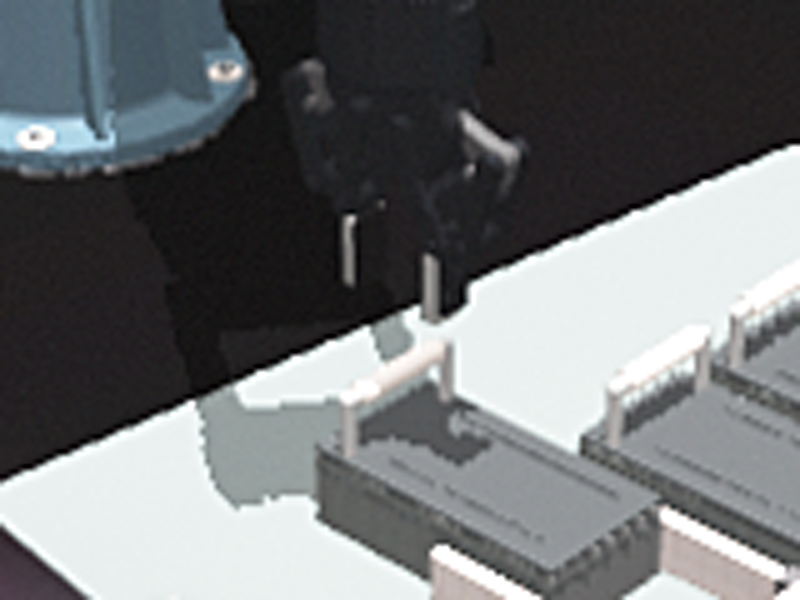

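The fingers are above the right grip (TCP at about (400,300), grip at (400,375)). Descend and close slowly.

Call:
{"op": "send_rows", "data": {
  "series": [
    [[0,0,0],[0,0,-20],0],
    [[0,0,0],[0,0,-38],0],
    [[0,0,0],[0,0,-50],0],
    [[0,0,0],[0,0,-54],0],
    [[0,0,0],[0,0,-54],0],
    [[0,0,0],[0,0,-54],0.3],
    [[0,0,0],[0,0,-54],0.5],
    [[0,0,0],[0,0,-54],0.6]
  ]
}}

```text
time_s: 22.9
eef_pos: [0.4912, -0.1271, 0.0633]
eef_rot: [0.0, 0.66, 0.752, 0.0]
wrist_force: [0.3, 0.6, 0.7]
opening: 0.202
grasp_force: 0.0
```

Call:
{"op": "send_rows", "data": {
  "series": [
    [[0,0,0],[0,0,0],0.7],
    [[0,0,0],[0,0,0],0.8],
    [[0,0,0],[0,0,0],1],
    [[0,0,0],[0,0,0],1]
  ]
}}

```text
time_s: 23.4
eef_pos: [0.4909, -0.127, 0.0631]
eef_rot: [-0.0, 0.66, 0.752, -0.0]
wrist_force: [-3.7, 0.9, 4.3]
opening: 0.114
grasp_force: 58.7
```

Call:
{"op": "send_rows", "data": {
  "series": [
    [[0,0,0],[0.8,0.1,1.5],1],
    [[0,0,0],[1.7,0.2,3],1],
    [[0,0,0],[2.8,0.3,5],1],
    [[0,0,0],[3.9,0.5,7],1],
    [[0,0,0],[5,0.6,9],1],
    [[0,0,0],[5.5,0.7,10],1],
    [[0,0,0],[5.5,0.7,10],1],
    [[0,0,0],[5.5,0.7,10],1],
    [[0,0,0],[5.5,0.7,10],1]
  ]
}}

```text
time_s: 24.52
eef_pos: [0.4964, -0.1262, 0.0729]
eef_rot: [-0.0, 0.66, 0.752, -0.0]
wrist_force: [0.3, -0.6, -0.8]
opening: 0.12
grasp_force: 58.4
```

```bash
python3 f.py
```

```text
24.775 [ 0.4965 -0.1262  0.0729] [ 0.39 -0.26 -1.72 -0.03 -0.07 -0.03] [0.38 0.51 0.38 0.03 0.01 0.03]
```

Only −1.7 N, so the right box is empty. I set it down on the same arc, release and rise.

Call:
{"op": "send_rows", "data": {
  "series": [
    [[0,0,0],[-1.1,-0.1,-2],1],
    [[0,0,0],[-2.2,-0.3,-4],1],
    [[0,0,0],[-3.3,-0.4,-6],1],
    [[0,0,0],[-4.4,-0.5,-8],1],
    [[0,0,0],[-5.4,-0.7,-9.8],1],
    [[0,0,0],[-5.4,-0.7,-9.8],1],
    [[0,0,0],[-5.4,-0.7,-9.8],0.7],
    [[0,0,0],[-5.4,-0.7,-9.8],0.4],
    [[0,0,0],[-5.4,-0.7,-9.8],0],
    [[0,0,0],[-5.4,-0.7,-9.8],0]
  ]
}}

```text
time_s: 26.02
eef_pos: [0.4912, -0.127, 0.0632]
eef_rot: [0.0, 0.66, 0.752, 0.0]
wrist_force: [-0.7, -0.3, -0.3]
opening: 0.504
grasp_force: 0.0
```

Call:
{"op": "send_rows", "data": {
  "series": [
    [[0,0,0],[0,0,20],0],
    [[0,0,0],[0,0,50],0],
    [[0,0,0],[0,0,90],0],
    [[0,0,0],[-40,0,130],0],
    [[0,0,0],[-80,0,150],0],
    [[0,0,0],[-110,0,150],0],
    [[0,0,0],[-110,0,150],0]
  ]
}}

```text
time_s: 26.9
eef_pos: [0.3801, -0.1269, 0.2134]
eef_rot: [0.001, 0.66, 0.751, 0.0]
wrist_force: [-0.0, 0.1, 0.3]
opening: 0.498
grasp_force: 0.0
```

```bash
python3 - <<'E'
from h import *
im=camera("top"); spots=[spotter.landmark_of(n,"top")[:3] for n in ("box_left_handle","box_mid_handle","box_right_handle")]
for s in spots: print([(round(d["conf"],2),np.round(d["xyz"],3).tolist()) for d in s])
cv2.imwrite("pics/end.png",cv2.resize(im["pixels"][148:268,222:372,::-1],None,fx=5,fy=5,interpolation=cv2.INTER_CUBIC))
E
```

```text
[(0.57, [0.547, 0.071, 0.073])]
[(0.95, [0.562, -0.026, 0.083]), (0.69, [0.232, -0.426, 0.073])]
[(0.84, [0.493, -0.127, 0.079]), (0.8, [0.396, -0.583, 0.073])]
```

View pics/end.png

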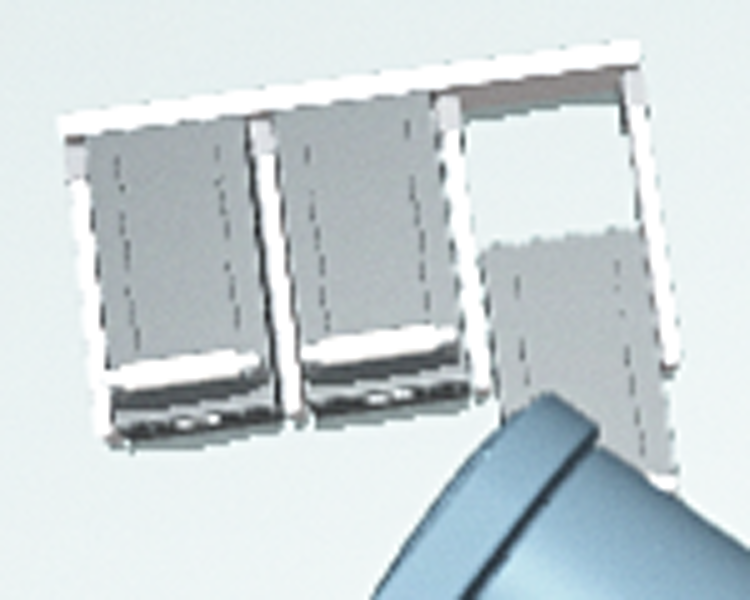

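The end picture shows the left and mid boxes flush against the stop, with far edges near (165,130) and (355,103). The right box is still drawn out, with its far edge near (555,238), a millimetre or two from where it was. The gripper is clear of everything.

```bash
python3 -c "
from bench import ctrl; print(ctrl.hand_in())"
```

```text
the job is handed in; nothing more can be done
None
```

The job is handed in: the left and mid boxes felt full (about 5 N each) and were slid home against the stop, while the right box felt empty (1.7 N) and was left drawn out, shifted about 2 mm by the grip.

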